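# Bring out the jigsaw sorting tray and hold it level

### The job

The plywood sorting tray with jigsaw pieces in it is parked under the raised puzzle board on the dining table. Slide it along the tabletop fully out from under the board, then lift it and finish while holding it in the air, level and still, with its underside about 15 cm above the tabletop, so that someone can choose a piece. Keep all four pieces in the tray and leave the other things on the table and on the board where they are.

Things in the scene. Friction and masses are not known exactly. Their poses are not given: they have to be found in the camera images.
- tray: Loose plywood sorting tray, 150 (x) x 130 (y) x 24 mm high, walls 5 mm, 0.25 to 0.5 kg; the only one with a carrying bar (along its x, over the middle) and a pull tab (on its -y wall). Origin: centre of its underside, z up; centre of mass about 6 mm from it towards -y. It stands loose on the table, nearly square with the stand, under the deck with only the tab outside.
- tray_bar (a point): Middle of the tray's carrying bar, 54 mm above the tray's underside at the tray's x = y = 0. The bar is 110 mm long (along the tray's x), 14 mm thick (along y), 18 mm high (its top is 63 mm above the underside, its lower edge 45 mm); posts 12 mm wide stand at its ends. Axes as the tray's.
- tray_tab (a point): Grip point on the tray's pull tab: 125 mm from the tray's origin towards its -y, 45 mm above its underside. The tab is an upright fin 12 mm thick (along the tray's x), reaching from the tray's front wall to 140 mm from the origin along -y, from 8 to 54 mm in height. Axes as the tray's.
- stand: Raised brown wooden puzzle board, fixed. Origin on the table. Deck: x = -120 to 120, y = -70 to 100 mm, 80 to 90 mm above the table, on side panels and a back panel. Inside 166 mm wide (x = -83 to 83), closed at +y, open at -y: the tray comes out along the stand's -y, a lane free for 100 mm either side of its middle line to 330 mm from the origin.
- piece0: Loose cardboard-coloured jigsaw piece with a pale top, 28 x 28 x 8 mm, 12 g, with two small round knobs, lying on the tray's floor. Origin: centre of its underside.
- piece1: Loose cardboard-coloured jigsaw piece with a pale top, 28 x 28 x 8 mm, 12 g, with two small round knobs, lying on the tray's floor. Origin: centre of its underside.
- piece2: Loose cardboard-coloured jigsaw piece with a pale top, 28 x 28 x 8 mm, 12 g, with two small round knobs, lying on the tray's floor. Origin: centre of its underside.
- piece3: Loose cardboard-coloured jigsaw piece with a pale top, 28 x 28 x 8 mm, 12 g, with two small round knobs, lying on the tray's floor. Origin: centre of its underside.
- patch: Bystander: part-built patch of jigsaw, 150 x 75 x 5 mm, lying loose on the stand's deck. Origin: centre of its underside.
- mug: Bystander: white mug, 76 mm across, 88 mm high, handle at its +y, standing beside the lane in front of the stand, on the stand's +x side. Origin: centre of its underside.
- cluster: Bystander: three joined jigsaw pieces in an L, about 60 x 60 x 8 mm, on the table beside the lane, on the stand's -x side. Origin: underside of the corner piece.
- spare_tray: Bystander: empty plywood tray without bar or tab, 150 x 130 x 24 mm, on the robot's right. Origin: centre of its underside.
- glasses_case: Bystander: black spectacle case, 155 x 58 x 40 mm, on the robot's right. Origin: centre of its underside.
- magnifier: Bystander: hand magnifier lying flat, lens 72 mm across, 95 mm handle along its -x, 13 mm high, on the robot's left. Origin: underside, centre of the lens.

How it is judged:
By the outcome, as a careful person would: the job done as asked, in the order asked, and still so for the second after the job is handed in, while the arm keeps its last pose, push and grip.
It also fails if it takes over 51 s, if anything falls off the work surface, if the arm or the gripper's body presses on something with over 40 N, if the wrist force passes 120 N, or if a joint passes its speed limit or range.

### The arm

A 6-joint arm with a two-finger parallel gripper is mounted at the origin on the work surface. World frame = base frame: x ahead of the robot, y to its left, z up, the work surface at z = 0. Lengths are in m, angles in degrees, forces in N, time in s.
With the tool pointing down it reaches from about 0.3 to 0.75 m from the base axis. Payload 8.5 kg.
Tool frame: the origin (TCP) lies midway between the tips of the shut fingers; the grasp point (between the pads) lies 19 mm behind it (env.grasp_offset is the distance from the TCP to the grasp point, in m); z points along the fingers, y is the line along which they close (so a half turn about z gives the same grasp; the last joint's range is limited). The gripper opens to 85 mm and grips with 20 to 120 N. Pads are 22 mm wide; open, the fingers measure 114 mm over their backs; the gripper's body (76 mm by 85 mm) begins 54 mm behind the grasp point. The pads swing forward as they close: fully open they stand 13 mm farther back than shut.
Start: joints at [-81.033, 21.807, 74.336, -0, 83.858, -12.336], TCP at [0.2, -0.512, 0.199] pointing down, gripper open.
Joint ranges: [-178.18, 178.18], [-50.72, 133.34], [12.68, 142.11], [-81.47, 261.47], [9.98, 163.14], [-165.26, 165.26]. Speed limits (degrees/s): [136.94, 136.94, 180, 180, 180, 180].

### API

Orientations are given as a 3x3 rotation matrix whose columns are the frame's x, y, z axes.
In Python, from rig import env gives the robot as it stands.
- The arm moves only by the tool servo_tool, never from a script. Its argument "deltas" is text: rows parted by semicolons, each of 7 numbers parted by spaces: the opening, from 0 (shut) to 1 (fully open), then the shift along the tool's x, y, z in mm, then the turn, a rotation vector about the tool's x, y, z in rad. A call has 1 to 8 rows; each row shifts and turns the commanded pose from where the row before left it, along the tool's axes as they then stand; what a row does not reach is not made up. A row lasts 1/12 s, in which the tool goes at most 41.7 mm and 7.16 degrees, less where a joint would pass 70% of its speed; a pose out of reach is approached as far as the arm can. A call is refused whole if a number of a shift passes 41.7 or a number of a turn 0.125, either way. A call with a gripper value outside its range is refused whole. The fingers move at their own pace and stop on an object; "newtons" is the grip in N (left out, the last holds). Time passes only in rows, so rows that do not move let the fingers close. It gives the time, the measured TCP pose, the force, the opening and the grip force at its end, in the units of the state.
- env.observe(): the state, without advancing time (a new reading comes with each control period).
- env.get_image(name): name is "side" or "top" or "wrist"; returns a dict with "img" (480x640x3 uint8, red, green, blue), "depth" (480x640 float32, m along the optical axis (not along the pixel's ray), 0 where there is no reading), "camera_matrix" (3x3 intrinsics, pixels), "world_to_cam" (4x4, takes a point from world to camera coordinates). Camera axes: x right, y down, z forward; pixel columns grow to the right and rows downward; lengths in m; the calibration is good to about 2 mm. A picture is of the moment at which its call begins.
- env.close_job(): hands the job in; it is judged then, once.
Trained networks look in a picture, given as the dict that the camera call returned (one of the last four; its "shot" number tells which), for a name from the list of things; names that differ only in an ending like _2 or _b are one class to them, and where a whole thing is asked for, a point or a joint stands for the part that bears it (a point fixed in the world has none). Each returns a list of dicts, best first, with "conf" (0 to 1); they miss things now and then, are a little off and sometimes report something else, mostly with a low value. They report only what shows in the picture. A call takes as long as a camera call.
- env.spot_in(name, picture): "bbox" ([centre column, centre row, width, height] in pixels, round what is visible of it).
- env.spot_point(name, picture): "uv" ([column, row] in pixels: a listed point, or the origin of a listed thing).
The state is a dict: "time_s": time; "q": joint angles; "qvel": joint speeds; "joint_efforts": joint torques, N m; "position": TCP position; "tool_rot": TCP orientation; "ft_force": force on the tool from outside, world axes, zero at the start; "wrist_torque": the same for the moment, N m; "grip_width": finger opening in m; "gripper_force": force on a finger pad.
Only numpy, scipy, OpenCV 4.12 (cv2) and the standard library are available. Lean on these libraries where they do the work, as an engineer would, in place of code of your own. Each camera call takes 0.05 s, during which the arm holds its last target. There are 200 camera calls.

## Working session

There is one attempt and no reset: what is moved stays moved. The work goes in short steps, Python scripts to look and compute and a tool call to move; the robot and the scene stay as the last step left them, time stands still between calls to the robot, and variables do not carry over. Pictures are saved under pics/ and viewed, at most 10 in all, crops included, and the job is handed in when it is done.

Besides the shell and the picture viewer there is one more tool, called after "Emit:" as name(argument=value, ...), one argument or row to a line, values as JSON. servo_tool: Moves the arm, as the interface text tells. Its arguments: {"type":"object","properties":{"deltas":{"type":"string"},"newtons":{"type":"number"}},"required":["deltas"]}

```bash
ls; mkdir -p pics; cat > h.py <<'E'
from rig import env
import numpy as np, cv2
def ray(p,uv):
    K=p["camera_matrix"];T=np.linalg.inv(p["world_to_cam"])
    d=T[:3,:3]@np.linalg.inv(K)@np.array([uv[0],uv[1],1.]);return T[:3,3],d
def atz(p,uv,z):
    o,d=ray(p,uv);return o+d*(z-o[2])/d[2]
def bydepth(p,uv):
    u,v=int(round(uv[0])),int(round(uv[1]));w=p["depth"][v-1:v+2,u-1:u+2];w=w[w>0]
    o,d=ray(p,uv);return o+d*np.median(w) if len(w) else None
def save(p,n): cv2.imwrite(f"pics/{n}.png",p["img"][:,:,::-1])
E
python3 - <<'E'
from h import *
np.set_printoptions(precision=4,suppress=True)
s=env.observe();print(s["time_s"],s["position"],s["tool_rot"],s["grip_width"],env.grasp_offset)
for c in ("top","side"):
    p=env.get_image(c);save(p,c+"0")
    for n in ("tray_tab","stand","tray","tray_bar","mug","cluster"):
        for r in env.spot_point(n,p)[:2]: print(c,n,r["conf"],np.array(r["uv"]),bydepth(p,r["uv"]),atz(p,r["uv"],0.045 if n=="tray_tab" else 0))
E
```

```text
pics
0.0 [ 0.1998 -0.5121  0.1981] [[ 0.9317  0.3633 -0.0002]
 [ 0.3633 -0.9317  0.0014]
 [ 0.0003 -0.0014 -1.    ]] 0.0852305566438335 0.0187
top tray_tab 0.46 [287.6 227.7] [0.5662 0.0581 0.0541] [0.5681 0.0585 0.045 ]
top stand 0.84 [253. 232.] [0.5457 0.1564 0.0895] [0.5627 0.1666 0.    ]
top stand 0.23 [157.  303.2] [0.3432 0.4442 0.0106] [0.3437 0.4473 0.    ]
top tray_bar 0.59 [231.3 222.8] [0.5712 0.2194 0.0951] [0.591  0.2342 0.    ]
top mug 0.94 [311.4 182.9] [ 0.7191 -0.0113  0.0042] [ 0.7203 -0.0112  0.    ]
top cluster 0.56 [305.4 280.7] [0.414  0.0042 0.0065] [0.4146 0.0043 0.    ]
side tray_tab 0.69 [316.4 239.7] [0.5589 0.0919 0.0284] [0.5511 0.0638 0.045 ]
side tray_tab 0.42 [381.2 258. ] [ 0.717  -0.0471  0.0107] [ 0.6954 -0.0987  0.045 ]
side stand 0.9 [306.1 235. ] [0.5475 0.1714 0.0049] [0.5497 0.1798 0.    ]
side tray 0.63 [308.2 236.8] [0.5511 0.1596 0.0039] [0.5529 0.1663 0.    ]
side tray 0.17 [378.3 255. ] [ 0.7081 -0.0456  0.022 ] [ 0.7219 -0.012   0.    ]
side tray_bar 0.88 [306.  218.4] [0.538  0.127  0.0884] [0.5804 0.2899 0.    ]
side tray_bar 0.48 [306.3 233.3] [0.5517 0.184  0.0037] [0.5534 0.1903 0.    ]
side mug 0.84 [379.9 254. ] [ 0.7124 -0.0472  0.0255] [ 0.7286 -0.0082  0.    ]
side cluster 0.69 [308.8 219.2] [0.5454 0.1219 0.0869] [0.5877 0.2811 0.    ]
side cluster 0.47 [281.9 271. ] [ 0.4232 -0.0127  0.0068] [ 0.4253 -0.0023  0.    ]
```

View pics/top0.png

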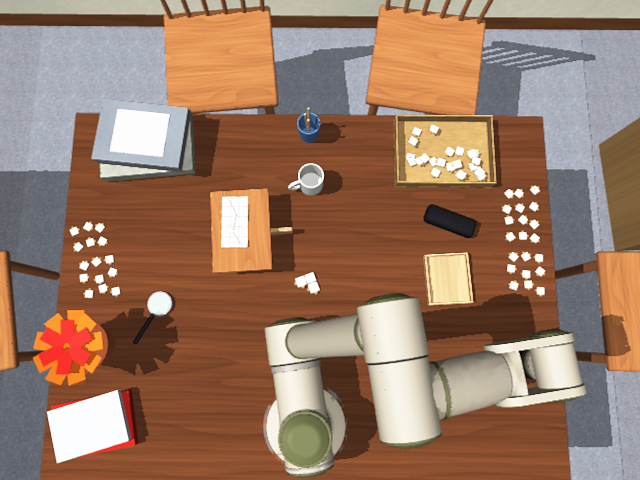

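View pics/side0.png

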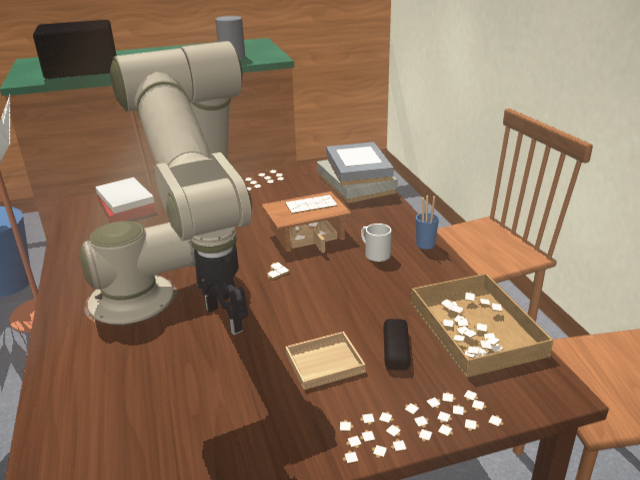

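```bash
python3 - <<'E'
from h import *
np.set_printoptions(precision=4,suppress=True)
p=env.get_image("top")
vv,uu=np.mgrid[0:480,0:640];d=p["depth"];K=p["camera_matrix"];T=np.linalg.inv(p["world_to_cam"])
c=np.stack([(uu-K[0,2])/K[0,0]*d,(vv-K[1,2])/K[1,1]*d,d],-1).reshape(-1,3)@T[:3,:3].T+T[:3,3]
c=c[d.ravel()>0]
k=(abs(c[:,2]-.09)<.012)&(abs(c[:,0]-.56)<.2)&(abs(c[:,1]-.16)<.17)
q=c[k];print("deck",cv2.minAreaRect((q[:,:2]*1000).astype(np.float32)),len(q))
print(cv2.boxPoints(cv2.minAreaRect((q[:,:2]*1000).astype(np.float32))))
k=(c[:,2]>.035)&(c[:,2]<.065)&(abs(c[:,0]-.566)<.06)&(c[:,1]>.0)&(c[:,1]<.1)
q=c[k];print("fin",len(q),q)
E
```

```text
deck ((592.7716064453125, 130.56027221679688), (309.4910583496094, 304.9271240234375), 4.356255054473877) 4832
[[426.8923 270.8293]
 [450.054  -33.217 ]
 [758.6509  -9.7087]
 [735.4893 294.3375]]
fin 92 [[0.5691 0.0869 0.0494]
 [0.5678 0.0836 0.0556]
 [0.5688 0.0809 0.051 ]
 [0.5688 0.0779 0.0511]
 [0.5685 0.0749 0.0525]
 [0.5692 0.0721 0.0493]
 [0.568  0.0688 0.0553]
 [0.5702 0.0663 0.0448]
 [0.5675 0.0627 0.058 ]
 [0.5672 0.0596 0.06  ]
 [0.569  0.0571 0.0512]
 [0.5681 0.0539 0.0555]
 [0.5686 0.051  0.0533]
 [0.5687 0.0481 0.053 ]
 [0.564  0.0981 0.0591]
 [0.5656 0.0957 0.0513]
 [0.5658 0.0928 0.0504]
 [0.5644 0.0893 0.0577]
 [0.5656 0.0868 0.0515]
 [0.566  0.0839 0.0496]
 [0.5647 0.0805 0.0564]
 [0.565  0.0776 0.0552]
 [0.5647 0.0746 0.0566]
 [0.5656 0.0719 0.052 ]
 [0.566  0.069  0.0505]
 [0.5651 0.0658 0.055 ]
 [0.5654 0.0628 0.0538]
 [0.565  0.0598 0.0559]
 [0.5651 0.0568 0.0552]
 [0.5659 0.0541 0.0514]
 [0.5647 0.0508 0.0577]
 [0.5656 0.048  0.053 ]
 [0.5616 0.0982 0.0563]
 [0.5613 0.0952 0.0575]
 [0.5615 0.0923 0.0568]
 [0.5615 0.0893 0.0569]
 [0.5627 0.0867 0.051 ]
 [0.5621 
[... 611 characters left out ...]
61]
 [0.5599 0.0599 0.0509]
 [0.5584 0.0566 0.0586]
 [0.5595 0.0539 0.053 ]
 [0.5603 0.0511 0.049 ]
 [0.561  0.0482 0.0459]
 [0.5556 0.0981 0.0558]
 [0.5565 0.0955 0.0513]
 [0.5558 0.0922 0.0553]
 [0.5575 0.0899 0.0462]
 [0.5568 0.0867 0.0502]
 [0.5578 0.084  0.0451]
 [0.5596 0.0816 0.0358]
 [0.5575 0.0779 0.0467]
 [0.5561 0.0745 0.0541]
 [0.5579 0.0721 0.0452]
 [0.5578 0.0691 0.0456]
 [0.558  0.0661 0.0445]
 [0.559  0.0634 0.0399]
 [0.559  0.0604 0.0397]
 [0.5584 0.0573 0.043 ]
 [0.5586 0.0543 0.0423]
 [0.5587 0.0514 0.0416]
 [0.5589 0.0484 0.0411]
 [0.5546 0.0988 0.0455]
 [0.5562 0.0965 0.0369]
 [0.5559 0.0933 0.0389]
 [0.5548 0.0899 0.0446]
 [0.5565 0.0875 0.0358]
 [0.5558 0.0843 0.0397]]
```

The top view shows the stand deck at px (210–272, 190–272), with the tab to its right at (270–292, 230). The mug is at (311,180) and the cluster at (307,282). The side view confirms the tab points out along world −y. I'll turn the tool, then move over the lane and look with the wrist camera.

Emit:
servo_tool(
  deltas="1 0 0 0 0 0 -0.12;1 0 0 0 0 0 -0.12;1 0 0 0 0 0 -0.12;1 0 0 0 0 0 -0.12;1 0 0 0 0 0 -0.12;1 0 0 0 0 0 -0.12;1 0 0 0 0 0 -0.12;1 0 0 0 0 0 -0.12",
)

```text
time_s: 1.42
position: [0.1998, -0.5124, 0.1987]
tool_rot: [[0.231, 0.973, 0.0], [0.973, -0.231, -0.0], [-0.0, 0.0, -1.0]]
ft_force: [0.2, -0.5, 0.6]
grip_width: 0.085
gripper_force: 0.0
```

Emit:
servo_tool(
  deltas="1 0 0 0 0 0 -0.12;1 0 0 0 0 0 -0.12;1 30 22 0 0 0 0;1 30 22 0 0 0 0;1 30 22 0 0 0 0;1 30 22 0 0 0 0;1 30 22 0 0 0 0;1 30 22 0 0 0 0",
)

```text
time_s: 2.08
position: [0.3323, -0.3307, 0.1989]
tool_rot: [[-0.001, 1.0, 0.0], [1.0, 0.001, -0.0], [-0.0, 0.0, -1.0]]
ft_force: [0.7, -0.2, 0.5]
grip_width: 0.0856
gripper_force: 0.0
```

Emit:
servo_tool(
  deltas="1 30 22 0 0 0 0;1 30 22 0 0 0 0;1 30 22 0 0 0 0;1 30 22 0 0 0 0;1 30 22 0 0 0 0;1 30 22 0 0 0 0;1 30 22 0 0 0 0;1 30 22 0 0 0 0",
)

```text
time_s: 2.75
position: [0.5082, -0.0903, 0.1989]
tool_rot: [[-0.001, 1.0, 0.0], [1.0, 0.001, -0.0], [-0.0, 0.0, -1.0]]
ft_force: [0.9, -0.3, 0.2]
grip_width: 0.0853
gripper_force: 0.0
```

Emit:
servo_tool(
  deltas="1 30 22 0 0 0 0;1 30 22 0 0 0 0;1 0 0 0 0 0 0;1 0 0 0 0 0 0",
)

```text
time_s: 3.08
position: [0.5518, -0.0306, 0.1983]
tool_rot: [[-0.004, 1.0, -0.0], [1.0, 0.004, 0.0], [0.0, -0.0, -1.0]]
ft_force: [0.2, 0.4, 0.2]
grip_width: 0.0854
gripper_force: 0.0
```

```bash
python3 - <<'E'
from h import *
np.set_printoptions(precision=4,suppress=True)
s=env.observe();print(s["time_s"],s["position"],s["tool_rot"],s["q"])
p=env.get_image("wrist");save(p,"w1")
T=np.linalg.inv(p["world_to_cam"]);print(T)
for n in ("tray_tab","stand","tray","tray_bar"):
        for r in env.spot_point(n,p)[:2]: print(n,r["conf"],np.array(r["uv"]),bydepth(p,r["uv"]),atz(p,r["uv"],0.045))
E
```

```text
3.0833 [ 0.5518 -0.0306  0.1983] [[-0.0041  1.     -0.0004]
 [ 1.      0.0041  0.    ]
 [ 0.     -0.0004 -1.    ]] [-15.4496  22.1041  73.9254  -0.0043  83.9942 -15.6815]
[[ 1.      0.0048  0.0009  0.551 ]
 [ 0.0048 -0.9457 -0.3249  0.0536]
 [-0.0007  0.3249 -0.9457  0.373 ]
 [ 0.      0.      0.      1.    ]]
tray_tab 0.91 [336.6  99.3] [0.5642 0.0601 0.0539] [0.5646 0.0603 0.045 ]
```

View pics/w1.png

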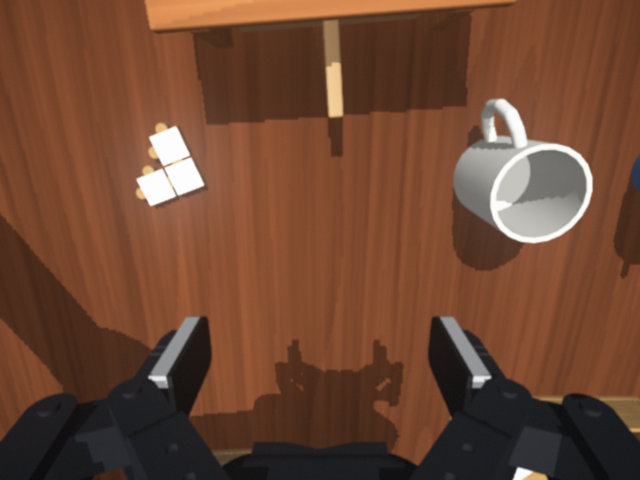

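The wrist view shows the tab at px (323–343, 20–117), the deck's front edge from (152,30) to (515,2), the cluster at (170,165), and the mug at (525,185). Next I'll work out the angles.

```bash
python3 - <<'E'
from h import *
np.set_printoptions(precision=4,suppress=True)
p=env.get_image("wrist")
for uv in [(326,24),(338,24),(330,115),(342,113)]: print(uv,bydepth(p,uv),atz(p,uv,.054))
vv,uu=np.mgrid[0:480,0:640];d=p["depth"];K=p["camera_matrix"];T=np.linalg.inv(p["world_to_cam"])
c=np.stack([(uu-K[0,2])/K[0,0]*d,(vv-K[1,2])/K[1,1]*d,d],-1).reshape(-1,3)@T[:3,:3].T+T[:3,3]
c=c[(d.ravel()>0)&(vv.ravel()<200)]
q=c[(c[:,2]>.048)&(c[:,2]<.06)&(c[:,0]>.54)&(c[:,0]<.59)&(c[:,1]<.11)]
print(q.min(0),q.max(0),cv2.minAreaRect((q[:,:2]*1000).astype(np.float32)))
l=cv2.fitLine((q[:,:2]).astype(np.float32),cv2.DIST_L2,0,.01,.01).ravel();print(l,np.degrees(np.arctan2(l[1],l[0])))
e=c[(c[:,2]>.083)&(c[:,2]<.1)&(c[:,0]<.68)]
xs=np.arange(.45,.67,.01);ed=np.array([(x,e[abs(e[:,0]-x)<.005][:,1].min()) for x in xs])
f=np.polyfit(ed[:,0],ed[:,1],1);print("edge",f,np.degrees(np.arctan(f[0])),e[:,0].min(),e[:,0].max(), np.polyval(f,.56))
# top-view deck
p=env.get_image("top");hs=p["depth"];
for uv in [(211,192),(268,190),(271,269),(214,271)]: print(bydepth(p,uv),atz(p,uv,.09))
E
```

```text
(326, 24) [0.5553 0.1098 0.0535] [0.5553 0.1097 0.054 ]
(338, 24) [0.5641 0.1099 0.0528] [0.5641 0.1097 0.054 ]
(330, 115) [ 0.5602  0.0451 -0.0003] [0.5588 0.0459 0.054 ]
(342, 113) [0.5683 0.0474 0.0525] [0.5682 0.0475 0.054 ]
[0.5538 0.0467 0.0482] [0.5691 0.1099 0.0563] ((561.5755615234375, 78.33575439453125), (12.076688766479492, 63.839473724365234), 4.382042407989502)
[ 0.0765 -0.9971  0.5614  0.0795] -85.61305
edge [0.0733 0.0679] 4.191638471530649 0.43721349815595795 0.6799421153604074 0.10896009015218161
[0.664  0.283  0.0909] [0.6642 0.2832 0.09  ]
[0.6961 0.1237 0.0006] [0.6716 0.1159 0.09  ]
[0.382  0.0652 0.5603] [0.4384 0.1018 0.09  ]
[0.4314 0.2645 0.0896] [0.4313 0.2644 0.09  ]
```

Emit:
servo_tool(
  deltas="1 0 0 0 0 0 -0.0725;1 29.6 6.2 0 0 0 0;1 29.6 6.2 0 0 0 0;1 29.6 6.2 0 0 0 0;1 0 0 30 0 0 0;1 0 0 30 0 0 0;1 0 0 30 0 0 0;1 0 0 30 0 0 0",
)

```text
time_s: 4.1
position: [0.5632, 0.0576, 0.0778]
tool_rot: [[-0.073, 0.997, 0.001], [0.997, 0.073, -0.0], [-0.0, 0.001, -1.0]]
ft_force: [1.6, 0.3, 0.1]
grip_width: 0.0854
gripper_force: 0.0
```

Emit:
servo_tool(
  deltas="1 0 0 20 0 0 0;1 0 0 0 0 0 0;1 0 0 0 0 0 0",
)

```text
time_s: 4.35
position: [0.5632, 0.0574, 0.0588]
tool_rot: [[-0.073, 0.997, -0.001], [0.997, 0.073, 0.0], [0.0, -0.001, -1.0]]
ft_force: [0.4, -0.0, 0.6]
grip_width: 0.0849
gripper_force: 0.0
```

```bash
python3 - <<'E'
from h import *
np.set_printoptions(precision=4,suppress=True)
s=env.observe();print(s["time_s"],s["position"],s["tool_rot"])
p=env.get_image("wrist");save(p,"w2")
for r in env.spot_point("tray_tab",p)[:2]: print(r["conf"],r["uv"],bydepth(p,r["uv"]),atz(p,r["uv"],0.045))
E
```

```text
4.35 [0.5632 0.0574 0.0588] [[-0.0727  0.9974 -0.0011]
 [ 0.9974  0.0727  0.0001]
 [ 0.0002 -0.0011 -1.    ]]
0.56 [320.3, 266.8] [0.5626 0.0656 0.0534] [0.5629 0.0621 0.045 ]
```

View pics/w2.png

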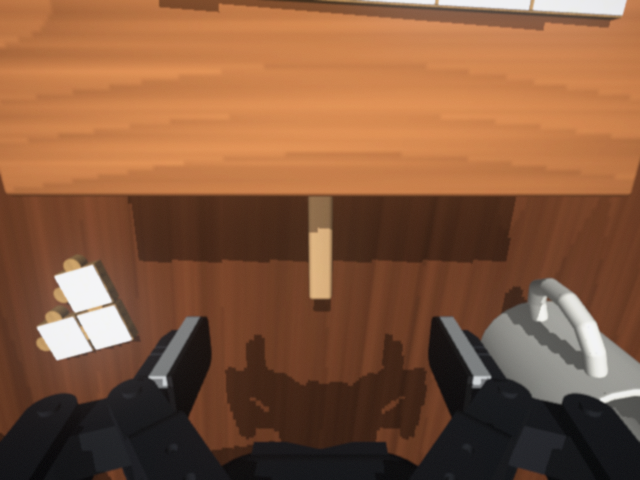

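The tab is centred between the fingers and square with them, at px (308–331, 195–300). I'll go down and grip it.

Emit:
servo_tool(
  deltas="1 1 0 16 0 0 0;1 0 0 16 0 0 0;1 0 0 0 0 0 0;0 0 0 0 0 0 0;0 0 0 0 0 0 0;0 0 0 0 0 0 0;0 0 0 0 0 0 0;0 0 0 0 0 0 0",
  newtons=30,
)

```text
time_s: 5.12
position: [0.5636, 0.0588, 0.0274]
tool_rot: [[-0.073, 0.997, 0.001], [0.997, 0.073, -0.0], [-0.0, 0.001, -1.0]]
ft_force: [-0.1, -0.0, -0.1]
grip_width: 0.0256
gripper_force: 0.0
```

Emit:
servo_tool(
  deltas="0 0 0 0 0 0 0;0 0 0 0 0 0 0;0 0 0 0 0 0 0;0 0 0 0 0 0 0;0 0 0 0 0 0 0;0 0 0 0 0 0 0",
)

```text
time_s: 5.62
position: [0.5633, 0.0589, 0.0267]
tool_rot: [[-0.073, 0.997, -0.0], [0.997, 0.073, 0.0], [0.0, -0.0, -1.0]]
ft_force: [-0.0, 0.5, 0.3]
grip_width: 0.0003
gripper_force: 0.0
```

The fingers shut on nothing, so I'll look again.

```bash
python3 - <<'E'
from h import *
np.set_printoptions(precision=4,suppress=True)
s=env.observe();print(s["time_s"],s["position"],s["grip_width"])
p=env.get_image("wrist");q=env.get_image("side")
a=p["img"];b=cv2.resize(q["img"][150:310,220:440],None,fx=2,fy=2)
c=np.zeros((480+0,640,3),np.uint8);save(p,"w3");cv2.imwrite("pics/s3.png",cv2.resize(q["img"][150:310,220:440],None,fx=3,fy=3)[:,:,::-1])
for r in env.spot_point("tray_tab",p)[:2]: print(r["conf"],r["uv"],bydepth(p,r["uv"]),atz(p,r["uv"],0.045))
E
```

```text
5.6167 [0.5633 0.0589 0.0267] 0.0002684222011891727
0.67 [321.9, 299.6] [0.563  0.0705 0.063 ] [0.5638 0.061  0.045 ]
0.61 [83.6, 351.3] [ 0.4281 -0.0026  0.0083] [0.4525 0.0251 0.045 ]
```

View pics/w3.png

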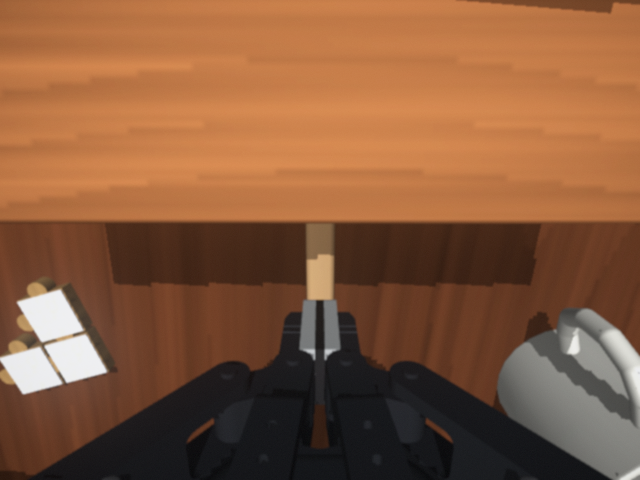

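View pics/s3.png

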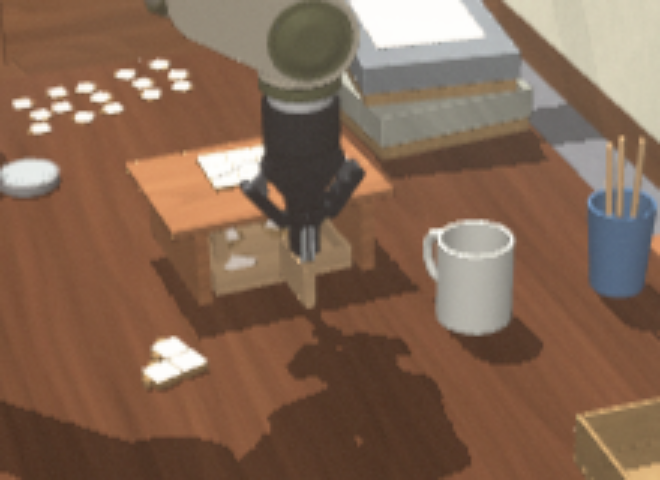

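```bash
python3 - <<'E'
from h import *
np.set_printoptions(precision=4,suppress=True)
q=env.get_image("side")
for v in range(222,254,2):
    print(v,[np.round(bydepth(q,(u,v)),3).tolist() for u in (316,319,322,325)])
p=env.get_image("wrist")
for v in (240,270,290,296,304,310,320,335,345): print(v,[np.round(bydepth(p,(u,v)),3).tolist() for u in (308,320,332)])
E
```

```text
222 [[0.548, 0.052, 0.112], [0.555, 0.044, 0.115], [0.565, 0.047, 0.112], [0.574, 0.047, 0.11]]
224 [[0.548, 0.051, 0.106], [0.554, 0.042, 0.109], [0.565, 0.047, 0.104], [0.574, 0.046, 0.103]]
226 [[0.548, 0.052, 0.099], [0.556, 0.047, 0.1], [0.565, 0.047, 0.098], [0.575, 0.05, 0.095]]
228 [[0.551, 0.064, 0.085], [0.557, 0.051, 0.091], [0.565, 0.047, 0.091], [0.575, 0.052, 0.087]]
230 [[0.552, 0.068, 0.076], [0.556, 0.05, 0.084], [0.564, 0.046, 0.085], [0.575, 0.052, 0.08]]
232 [[0.551, 0.064, 0.071], [0.556, 0.05, 0.078], [0.565, 0.048, 0.077], [0.575, 0.053, 0.073]]
234 [[0.557, 0.089, 0.05], [0.556, 0.051, 0.071], [0.564, 0.047, 0.071], [0.576, 0.056, 0.064]]
236 [[0.556, 0.086, 0.045], [0.558, 0.057, 0.06], [0.564, 0.048, 0.064], [0.596, 0.123, 0.018]]
238 [[0.556, 0.086, 0.038], [0.558, 0.059, 0.052], [0.565, 0.05, 0.055], [0.595, 0.122, 0.011]]
240 [[0.556, 0.088, 0.03], [0.559, 0.062, 0.043], [0.564, 0.047, 0.051], [0.594, 0.119, 0.006]]
242 [[0.557, 0.091, 0.021], [0.559, 0.064, 0.035], [0.563, 0.044, 0.046], [0.594, 0.117, -0.0]]
244 [[0.556, 0.088, 0.016], [0.558, 0.062, 0.
[... 391 characters left out ...]
03], [0.563, 0.048, 0.009], [0.575, 0.057, 0.001]]
240 [[0.556, 0.092, 0.053], [0.561, 0.092, 0.054], [0.565, 0.093, 0.053]]
270 [[0.557, 0.079, 0.053], [0.562, 0.079, 0.054], [0.567, 0.079, 0.053]]
290 [[0.557, 0.069, 0.053], [0.562, 0.07, 0.053], [0.567, 0.07, 0.053]]
296 [[0.557, 0.066, 0.053], [0.562, 0.067, 0.053], [0.568, 0.067, 0.053]]
304 [[0.558, 0.07, 0.066], [0.562, 0.07, 0.066], [0.567, 0.071, 0.066]]
310 [[0.558, 0.069, 0.07], [0.562, 0.07, 0.071], [0.567, 0.07, 0.071]]
320 [[0.558, 0.07, 0.079], [0.562, 0.07, 0.078], [0.567, 0.07, 0.078]]
335 [[0.558, 0.07, 0.088], [0.562, 0.07, 0.088], [0.566, 0.07, 0.088]]
345 [[0.558, 0.07, 0.094], [0.562, 0.07, 0.094], [0.566, 0.07, 0.094]]
```

Both cameras agree. The tab's top is at z≈0.053 where it should be, but the shut fingertips are at z≈0.062 while the TCP reads 0.027. The real tips are therefore about 35 mm short of the stated TCP, and the fingers closed above the tab. I'll reopen and measure how low the gripper body hangs before going lower.

Emit:
servo_tool(
  deltas="1 0 0 0 0 0 0;1 0 0 0 0 0 0;1 0 0 0 0 0 0;1 0 0 0 0 0 0;1 0 0 0 0 0 0;1 0 0 0 0 0 0;1 0 0 0 0 0 0;1 0 0 0 0 0 0",
)

```text
time_s: 6.53
position: [0.5633, 0.0589, 0.0267]
tool_rot: [[-0.073, 0.997, -0.0], [0.997, 0.073, -0.0], [-0.0, -0.0, -1.0]]
ft_force: [-0.8, 0.2, -0.5]
grip_width: 0.0852
gripper_force: 0.0
```

```bash
python3 - <<'E'
from h import *
np.set_printoptions(precision=4,suppress=True)
s=env.observe();print(s["time_s"],s["position"],s["grip_width"])
def cloud(n):
    p=env.get_image(n);vv,uu=np.mgrid[0:480,0:640];d=p["depth"];K=p["camera_matrix"];T=np.linalg.inv(p["world_to_cam"])
    c=np.stack([(uu-K[0,2])/K[0,0]*d,(vv-K[1,2])/K[1,1]*d,d],-1).reshape(-1,3)@T[:3,:3].T+T[:3,3]
    return c[d.ravel()>0],p
for n in("side","wrist"):
    c,p=cloud(n);save(p,n+"4")
    c=c[(abs(c[:,0]-.5633)<.075)&(abs(c[:,1]-.0589)<.048)&(c[:,2]>.059)&(c[:,2]<.25)]
    for z in np.arange(.06,.24,.01):
        q=c[abs(c[:,2]-z)<.005]
        if len(q): print(n,round(z,3),len(q),q[:,0].min().round(3),q[:,0].max().round(3),q[:,1].min().round(3),q[:,1].max().round(3))
E
```

```text
6.5333 [0.5633 0.0589 0.0267] 0.08519658986115573
side 0.07 9 0.517 0.612 0.045 0.075
side 0.08 41 0.493 0.621 0.044 0.107
side 0.09 63 0.49 0.62 0.041 0.107
side 0.1 35 0.508 0.622 0.04 0.069
side 0.11 36 0.506 0.625 0.039 0.073
side 0.12 79 0.49 0.638 0.034 0.072
side 0.13 100 0.49 0.638 0.031 0.072
side 0.14 132 0.491 0.636 0.03 0.074
side 0.15 100 0.493 0.635 0.033 0.072
side 0.16 136 0.494 0.632 0.032 0.061
side 0.17 170 0.495 0.634 0.028 0.078
side 0.18 58 0.497 0.628 0.032 0.068
side 0.19 57 0.527 0.593 0.018 0.076
side 0.2 80 0.526 0.596 0.012 0.066
side 0.21 86 0.526 0.595 0.014 0.063
side 0.22 80 0.527 0.596 0.016 0.064
side 0.23 118 0.527 0.598 0.014 0.073
wrist 0.07 223 0.519 0.607 0.047 0.072
wrist 0.08 1679 0.506 0.619 0.045 0.074
wrist 0.09 2660 0.488 0.619 0.044 0.107
wrist 0.1 2835 0.506 0.619 0.045 0.075
wrist 0.11 2273 0.498 0.627 0.05 0.077
wrist 0.12 9041 0.488 0.637 0.043 0.079
wrist 0.13 13045 0.488 0.636 0.045 0.08
wrist 0.14 14465 0.491 0.633 0.059 0.08
wrist 0.15 1326 0.527 0.596 0.072 0.08
```

The whole gripper sits about 34 mm higher than the stated TCP, and the body stays clear of the deck (y<0.08 against the edge at 0.109). I'll go 33 mm lower and grip.

Emit:
servo_tool(
  deltas="1 0 0 8 0 0 0;1 0 0 8 0 0 0;1 0 0 8 0 0 0;1 0 0 5 0 0 0;1 0 0 4 0 0 0;1 0 0 0 0 0 0",
)

```text
time_s: 7.13
position: [0.5628, 0.0589, -0.0074]
tool_rot: [[-0.073, 0.997, -0.002], [0.997, 0.073, 0.0], [0.0, -0.002, -1.0]]
ft_force: [-0.4, 0.6, -0.7]
grip_width: 0.0855
gripper_force: 0.0
```

Emit:
servo_tool(
  deltas="0 0 0 0 0 0 0;0 0 0 0 0 0 0;0 0 0 0 0 0 0;0 0 0 0 0 0 0;0 0 0 0 0 0 0;0 0 0 0 0 0 0;0 0 0 0 0 0 0;0 0 0 0 0 0 0",
  newtons=30,
)

```text
time_s: 7.8
position: [0.5634, 0.0589, -0.006]
tool_rot: [[-0.073, 0.997, 0.0], [0.997, 0.073, -0.0], [-0.0, 0.0, -1.0]]
ft_force: [-1.0, -0.0, 2.8]
grip_width: 0.0115
gripper_force: 33.8
```

Emit:
servo_tool(
  deltas="0 -3 0 0 0 0 0;0 -6 0 0 0 0 0;0 -10 0 0 0 0 0;0 -10 0 0 0 0 0;0 -10 0 0 0 0 0;0 -10 0 0 0 0 0;0 -10 0 0 0 0 0;0 -10 0 0 0 0 0",
)

```text
time_s: 8.47
position: [0.5684, -0.0111, -0.0062]
tool_rot: [[-0.073, 0.997, 0.0], [0.997, 0.073, 0.0], [0.0, 0.0, -1.0]]
ft_force: [-0.6, 4.4, 3.3]
grip_width: 0.0119
gripper_force: 34.0
```

Emit:
servo_tool(
  deltas="0 -10 0 0 0 0 0;0 -10 0 0 0 0 0;0 -10 0 0 0 0 0;0 -10 0 0 0 0 0;0 -10 0 0 0 0 0;0 -10 0 0 0 0 0;0 -10 0 0 0 0 0;0 -10 0 0 0 0 0",
)

```text
time_s: 9.13
position: [0.5742, -0.0907, -0.0063]
tool_rot: [[-0.073, 0.997, -0.0], [0.997, 0.073, 0.0], [0.0, -0.0, -1.0]]
ft_force: [-0.8, 3.8, 3.8]
grip_width: 0.0117
gripper_force: 34.1
```

Emit:
servo_tool(
  deltas="0 -10 0 0 0 0 0;0 -10 0 0 0 0 0;0 -7 0 0 0 0 0;0 -4 0 0 0 0 0;0 -2 0 0 0 0 0;0 0 0 0 0 0 0",
)

```text
time_s: 9.63
position: [0.5767, -0.1233, -0.0062]
tool_rot: [[-0.073, 0.997, 0.0], [0.997, 0.073, -0.001], [-0.001, 0.0, -1.0]]
ft_force: [-1.9, 0.4, 6.4]
grip_width: 0.0114
gripper_force: 34.4
```

```bash
python3 - <<'E'
from h import *
np.set_printoptions(precision=4,suppress=True)
p=env.get_image("wrist");save(p,"w5")
for n in ("tray_tab","tray_bar"):
        for r in env.spot_point(n,p)[:2]: print(n,r["conf"],np.array(r["uv"]),bydepth(p,r["uv"]),atz(p,r["uv"],0.054))
E
```

```text
tray_tab 0.71 [325.1 337.8] [ 0.5776 -0.1143  0.0533] [ 0.5775 -0.1138  0.054 ]
```

View pics/w5.png

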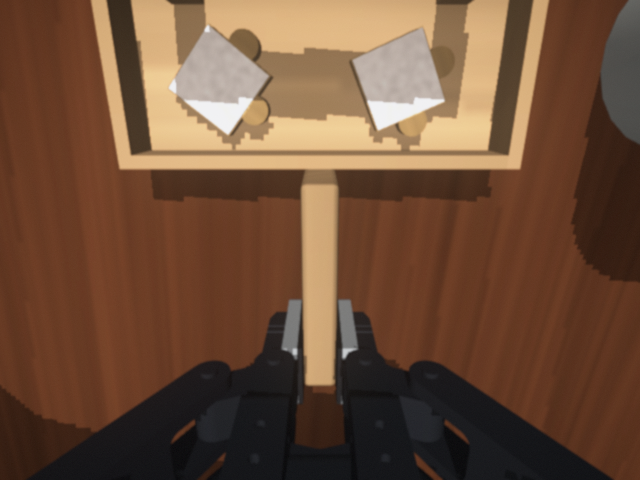

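The tray is fully out, with the tab at px (303–337, 170–385) and pieces visible at (220,80) and (400,80). I'll release it, rise, and look at the bar.

Emit:
servo_tool(
  deltas="1 0 0 0 0 0 0;1 0 0 0 0 0 0;1 0 0 0 0 0 0;1 0 0 0 0 0 0;1 0 0 0 0 0 0;1 0 0 0 0 0 0;1 0 0 -10 0 0 0;1 0 0 -25 0 0 0",
)

```text
time_s: 10.45
position: [0.575, -0.122, 0.0269]
tool_rot: [[-0.073, 0.997, -0.006], [0.997, 0.073, 0.002], [0.003, -0.005, -1.0]]
ft_force: [-0.1, 0.4, 0.0]
grip_width: 0.0848
gripper_force: 0.0
```

Emit:
servo_tool(
  deltas="1 0 0 -35 0 0 0;1 0 0 -35 0 0 0;1 0 0 -35 0 0 0;1 20 0 -30 0 0 0;1 20 0 -30 0 0 0;1 20 0 0 0 0 0;1 0 0 0 0 0 0;1 0 0 0 0 0 0",
)

```text
time_s: 11.12
position: [0.572, -0.0622, 0.1945]
tool_rot: [[-0.075, 0.997, 0.001], [0.997, 0.075, -0.0], [-0.0, 0.001, -1.0]]
ft_force: [0.2, -0.6, -0.4]
grip_width: 0.085
gripper_force: 0.0
```

```bash
python3 - <<'E'
from h import *
np.set_printoptions(precision=4,suppress=True)
s=env.observe();print(s["time_s"],s["position"],s["tool_rot"],s["q"])
p=env.get_image("wrist");save(p,"w6")
for n in ("tray_tab","tray_bar","tray","piece0"):
        for r in env.spot_point(n,p)[:4]: print(n,r["conf"],np.array(r["uv"]),bydepth(p,r["uv"]),atz(p,r["uv"],0.054))
vv,uu=np.mgrid[0:480,0:640];d=p["depth"];K=p["camera_matrix"];T=np.linalg.inv(p["world_to_cam"])
c=np.stack([(uu-K[0,2])/K[0,0]*d,(vv-K[1,2])/K[1,1]*d,d],-1).reshape(-1,3)@T[:3,:3].T+T[:3,3]
q=c[(c[:,2]>.058)&(c[:,2]<.068)&(abs(c[:,0]-.567)<.075)&(abs(c[:,1]-.004)<.04)]
print(len(q),q.mean(0),cv2.minAreaRect((q[:,:2]*1000).astype(np.float32)))
E
```

```text
11.1167 [ 0.572  -0.0622  0.1945] [[-0.075   0.9972  0.0007]
 [ 0.9972  0.075  -0.0004]
 [-0.0005  0.0006 -1.    ]] [-17.9795  24.5234  70.6429  -0.0121  84.7894 -22.2773]
tray_bar 0.79 [321.8 131.7] [0.5684 0.0048 0.062 ] [0.5685 0.0043 0.054 ]
tray 0.89 [319.7 129.7] [0.5667 0.0061 0.0623] [0.5667 0.0057 0.054 ]
piece0 0.84 [280.3 169.3] [ 0.5335 -0.034   0.0137] [ 0.5371 -0.0277  0.054 ]
piece0 0.75 [281.1  88.9] [0.5312 0.0348 0.0128] [0.5351 0.0333 0.054 ]
piece0 0.72 [350.1 163.8] [ 0.597  -0.0243  0.0132] [ 0.5933 -0.019   0.054 ]
piece0 0.6 [354.  86.] [0.5936 0.0419 0.0128] [0.5903 0.0396 0.054 ]
2688 [0.5668 0.0044 0.0623] ((566.9144287109375, 4.286307334899902), (109.99178314208984, 13.528202056884766), 4.339134216308594)
```

View pics/w6.png

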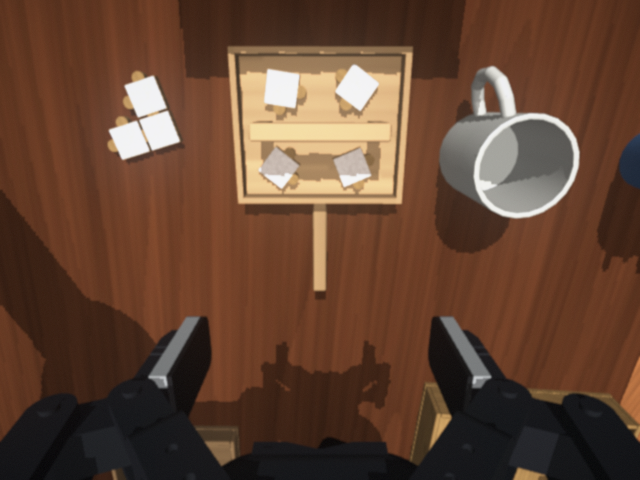

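The wrist view shows the bar at px (250–390, 132) and all four pieces inside the tray at (281,89), (356,88), (280,168) and (351,167). The mug and cluster haven't moved. I'll go over the bar and turn 90°.

Emit:
servo_tool(
  deltas="1 33.4 0 0 0 0 0;1 33.3 0 0 0 0 0;1 0 0 0 0 0 -0.12;1 0 0 0 0 0 -0.12;1 0 0 0 0 0 -0.12;1 0 0 0 0 0 -0.12;1 0 0 0 0 0 -0.12;1 0 0 0 0 0 -0.12",
)

```text
time_s: 12.03
position: [0.5673, 0.0032, 0.1933]
tool_rot: [[-0.716, 0.698, -0.001], [0.698, 0.716, 0.0], [0.001, -0.001, -1.0]]
ft_force: [-0.2, -0.2, 0.9]
grip_width: 0.0855
gripper_force: 0.0
```

Emit:
servo_tool(
  deltas="1 0 0 0 0 0 -0.12;1 0 0 0 0 0 -0.12;1 0 0 0 0 0 -0.12;1 0 0 0 0 0 -0.12;1 0 0 0 0 0 -0.12;1 0 0 0 0 0 -0.12;1 0 0 0 0 0 -0.12;1 0 0 0 0 0 -0.01",
)

```text
time_s: 12.7
position: [0.5673, 0.0032, 0.1933]
tool_rot: [[-0.997, -0.076, -0.001], [-0.076, 0.997, 0.0], [0.001, 0.0, -1.0]]
ft_force: [-0.4, 0.5, -0.6]
grip_width: 0.0851
gripper_force: 0.0
```

Emit:
servo_tool(
  deltas="1 0 0 30 0 0 0;1 0 0 30 0 0 0;1 0 0 30 0 0 0;1 0 0 30 0 0 0;1 0 0 20 0 0 0;1 0 0 10 0 0 0;1 0 0 0 0 0 0;1 0 0 0 0 0 0",
)

```text
time_s: 13.37
position: [0.5678, 0.0035, 0.0442]
tool_rot: [[-0.997, -0.071, 0.0], [-0.071, 0.997, -0.0], [-0.0, -0.0, -1.0]]
ft_force: [0.2, -0.0, 0.5]
grip_width: 0.0854
gripper_force: 0.0
```

```bash
python3 - <<'E'
from h import *
np.set_printoptions(precision=4,suppress=True)
s=env.observe();print(s["time_s"],s["position"],s["tool_rot"],s["q"])
p=env.get_image("wrist");save(p,"w7")
vv,uu=np.mgrid[0:480,0:640];d=p["depth"];K=p["camera_matrix"];T=np.linalg.inv(p["world_to_cam"])
c=np.stack([(uu-K[0,2])/K[0,0]*d,(vv-K[1,2])/K[1,1]*d,d],-1).reshape(-1,3)@T[:3,:3].T+T[:3,3]
q=c[(c[:,2]>.058)&(c[:,2]<.066)&(abs(c[:,0]-.567)<.075)&(abs(c[:,1]-.004)<.02)]
print(len(q),cv2.minAreaRect((q[:,:2]*1000).astype(np.float32)))
E
```

```text
13.3667 [0.5678 0.0035 0.0442] [[-0.9975 -0.071   0.0004]
 [-0.071   0.9975 -0.0001]
 [-0.0004 -0.0001 -1.    ]] [ -11.5947   32.4083   84.2005    0.0006   63.3666 -105.6652]
6655 ((566.8677978515625, 4.28085994720459), (110.38026428222656, 14.024632453918457), 4.222555160522461)
```

View pics/w7.png

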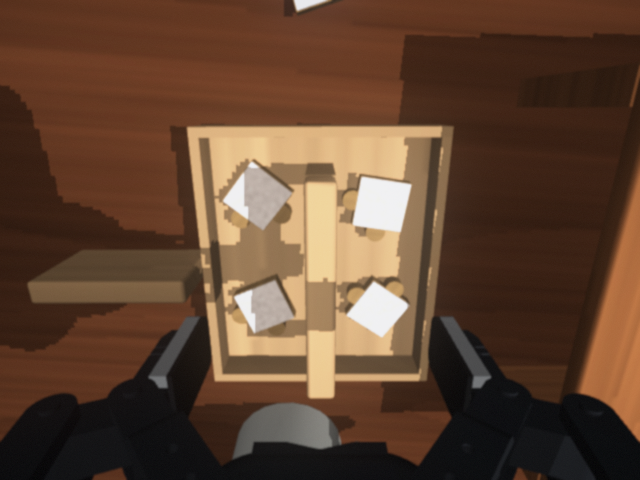

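The bar lies between the fingers (px column 320) and all four pieces are in the tray. I'll go down and grip it.

Emit:
servo_tool(
  deltas="1 0.9 0.9 15 0 0 0;1 0 0 15 0 0 0;1 0 0 10 0 0 0;1 0 0 4 0 0 0;1 0 0 0 0 0 0;1 0 0 0 0 0 0",
)

```text
time_s: 13.92
position: [0.5669, 0.0044, 0.0005]
tool_rot: [[-0.997, -0.072, 0.001], [-0.072, 0.997, -0.0], [-0.001, -0.0, -1.0]]
ft_force: [-0.2, 0.2, 0.4]
grip_width: 0.0854
gripper_force: 0.0
```

Emit:
servo_tool(
  deltas="0 0 0 0 0 0 0;0 0 0 0 0 0 0;0 0 0 0 0 0 0;0 0 0 0 0 0 0;0 0 0 0 0 0 0;0 0 0 0 0 0 0;0 0 0 0 0 0 0;0 0 0 0 0 0 0",
  newtons=70,
)

```text
time_s: 14.58
position: [0.5666, 0.0045, 0.0]
tool_rot: [[-0.997, -0.073, 0.001], [-0.073, 0.997, -0.0], [-0.001, -0.0, -1.0]]
ft_force: [0.5, -0.2, 4.3]
grip_width: 0.0128
gripper_force: 69.2
```

Emit:
servo_tool(
  deltas="0 0 0 -2 0 0 0;0 0 0 -4 0 0 0;0 0 0 -6 0 0 0;0 0 0 -6 0 0 0;0 0 0 -4 0 0 0;0 0 0 -2 0 0 0;0 0 0 0 0 0 0",
)

```text
time_s: 15.17
position: [0.5666, 0.0045, 0.0243]
tool_rot: [[-0.997, -0.073, 0.001], [-0.073, 0.997, -0.0], [-0.001, -0.0, -1.0]]
ft_force: [-0.6, 0.0, -3.7]
grip_width: 0.0129
gripper_force: 68.2
```

Emit:
servo_tool(
  deltas="0 0 0 -4 0 0 0;0 0 0 -8 0 0 0;0 0 0 -12 0 0 0;0 0 0 -13 0 0 0;0 0 0 -13 0 0 0;0 0 0 -13 0 0 0;0 0 0 -13 0 0 0;0 0 0 -13 0 0 0",
)

```text
time_s: 15.83
position: [0.5662, 0.0046, 0.1139]
tool_rot: [[-0.997, -0.073, 0.0], [-0.073, 0.997, -0.0], [-0.0, -0.0, -1.0]]
ft_force: [0.2, 1.2, -4.3]
grip_width: 0.0131
gripper_force: 68.2
```

Emit:
servo_tool(
  deltas="0 0 0 -13 0 0 0;0 0 0 -11 0 0 0;0 0 0 -7 0 0 0;0 0 0 -4 0 0 0;0 0 0 -2 0 0 0;0 0 0 0 0 0 0;0 0 0 0 0 0 0;0 0 0 0 0 0 0",
)

```text
time_s: 16.5
position: [0.5661, 0.0046, 0.1491]
tool_rot: [[-0.997, -0.073, -0.001], [-0.073, 0.997, 0.0], [0.001, 0.0, -1.0]]
ft_force: [0.2, -0.8, -4.9]
grip_width: 0.013
gripper_force: 68.2
```

```bash
python3 - <<'E'
from h import *
np.set_printoptions(precision=4,suppress=True)
p=env.get_image("wrist");save(p,"w8");print(env.observe()["qvel"],env.observe()["position"])
for r in env.spot_point("piece0",p)[:5]: print(r["conf"],r["uv"],bydepth(p,r["uv"]))
vv,uu=np.mgrid[0:480,0:640];d=p["depth"];K=p["camera_matrix"];T=np.linalg.inv(p["world_to_cam"])
c=np.stack([(uu-K[0,2])/K[0,0]*d,(vv-K[1,2])/K[1,1]*d,d],-1).reshape(-1,3)@T[:3,:3].T+T[:3,3]
# wall rim fit
q=c[(c[:,2]>.162)&(c[:,2]<.185)&(abs(c[:,0]-.567)<.09)&(abs(c[:,1]-.004)<.075)&((abs(c[:,1]-.004)>.055)|(c[:,0]<.505))]
for _ in range(4):
    A=np.c_[q[:,:2]-[.567,.004],np.ones(len(q))];f=np.linalg.lstsq(A,q[:,2],rcond=None)[0];r=q[:,2]-A@f;q=q[r>-.003] if _<2 else q[abs(r)<.003]
print("rim",len(q),f)
q=env.get_image("side");cv2.imwrite("pics/s8.png",cv2.resize(q["img"][120:310,220:440],None,fx=3,fy=3)[:,:,::-1])
E
```

```text
[-0.0764 -0.1274 -0.2501  0.0239  0.0894 -0.1914] [0.5661 0.0046 0.1491]
0.89 [243.2, 217.7] [ 0.5293 -0.0308  0.1623]
0.75 [254.6, 343.1] [ 0.5928 -0.0247  0.162 ]
0.7 [391.3, 226.0] [0.5283 0.0339 0.1625]
0.67 [386.4, 346.4] [0.5896 0.0398 0.1624]
rim 11333 [-0.0011 -0.0005  0.1724]
```

View pics/s8.png

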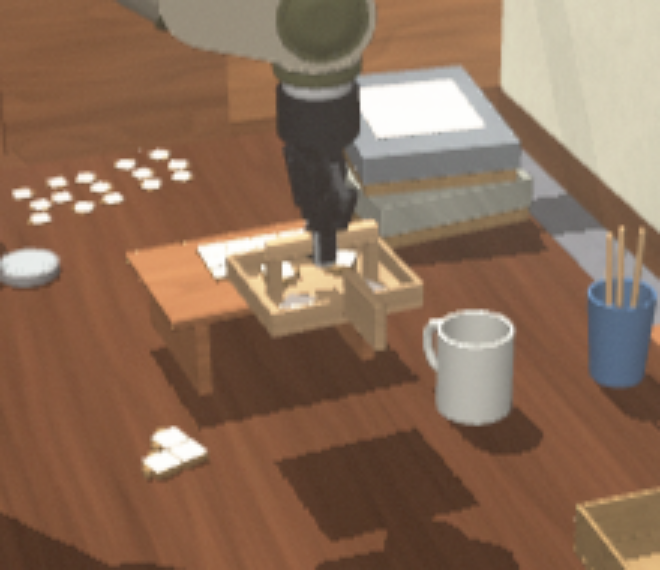

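The side view shows the tray held level in front of the board, with the mug and cluster where they were. The rim is at z=0.172, so the underside is at about 0.149. The tilt is under 0.1° and all four pieces are inside. I'll hand it in.

Emit:
servo_tool(
  deltas="0 0 0 0 0 0 0;0 0 0 0 0 0 0;0 0 0 0 0 0 0;0 0 0 0 0 0 0",
)

```text
time_s: 16.98
position: [0.5664, 0.0046, 0.1497]
tool_rot: [[-0.997, -0.073, -0.0], [-0.073, 0.997, 0.0], [0.0, 0.0, -1.0]]
ft_force: [0.0, -0.5, -4.1]
grip_width: 0.0133
gripper_force: 68.3
```

```bash
python3 -c "
from rig import env
print(env.close_job())"
```

```text
the job is handed in; nothing more can be done
None
```

The job is handed in: I slid the tray fully out from under the board, and the arm is holding it level and still about 15 cm above the table, with all four pieces inside and no sign that anything else moved.

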